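# Push-and-turn tub beside the stove

### The arm

A 6-joint arm with a two-finger parallel gripper is mounted at the origin on the work surface. World frame = base frame: x ahead of the robot, y to its left, z up, the work surface at z = 0. Lengths are in mm, angles in degrees, forces in N, time in s.
With the tool pointing down it reaches from about 300 to 850 mm from the base axis. Payload 4.2 kg.
Tool frame: the origin (TCP) lies at the centre of the arm's flange, where the gripper is bolted on; the fingertips stand 191 mm ahead of it and the grasp point (between the pads) lies 172 mm ahead of it; y points along the fingers, x is the direction in which the jaws open and shut, and the axes are right-handed (so a half turn about y gives the same grasp; the last joint's range is limited). The gripper opens to 91 mm and grips with 3 to 60 N. Pads are 32 mm wide; open, the fingers measure 118 mm over their backs; the gripper's body (76 mm by 178 mm) begins 60 mm behind the grasp point.
Start: joints at [72.365, 18.312, 89.639, -0, 72.044, -1.146], TCP at [163.207, 551.35, 404.776] pointing down, gripper open.
Joint ranges: [-177.97, 177.97], [-48.28, 115.42], [12.27, 149.76], [-77.06, 257.06], [2.81, 150.46], [-146.56, 146.56]. Speed limits (degrees/s): [147.25, 147.25, 180, 180, 180, 180].

### API

Orientations are given as [roll, pitch, yaw] about the fixed x, y, z axes, in that order (R = Rz(yaw) Ry(pitch) Rx(roll)).
In Python, from workcell import env gives the robot as it stands.
- The arm moves only by the tool carry_out, never from a script. Its argument "increments" is a list of rows, each a list of 3 entries, a list of its own where there are three numbers: the turn, a rotation vector about the tool's x, y, z in rad, then the shift along the tool's x, y, z in mm, then the closure, from 0 (fully open) to 1 (shut). In form: [[[wx, wy, wz], [dx, dy, dz], claw], ...]. A call has 1 to 10 rows; each row is the pose to reach, as a shift and turn from the pose commanded when the call began, along the tool's axes at that moment; what a row does not reach only later rows make up. A row lasts 1/12 s, in which the tool goes at most 41.7 mm and 7.16 degrees, less where a joint would pass 70% of its speed; a pose out of reach is approached as far as the arm can. A call with a gripper value outside its range is refused whole. The fingers move at their own pace and stop on an object; "force" is the grip in N (left out, the last holds). Time passes only in rows, so rows that repeat a pose let the fingers close. It gives the time, the measured TCP pose, the force and the opening at its end, in the units of the state.
- env.state(): the state, without advancing time (a new reading comes with each control period).
- env.grab_frame(name): name is "side" or "top"; returns a dict with "frame" (400x640x3 uint8, blue, green, red), "z_map" (400x640 float32, mm along the optical axis (not along the pixel's ray), 0 where there is no reading), "camera_matrix" (3x3 intrinsics, pixels), "rvec" (rotation vector, rad) and "tvec" (3), from world to camera coordinates, as OpenCV has them. Camera axes: x right, y down, z forward; pixel columns grow to the right and rows downward; lengths in mm; the calibration is good to about 2 mm. A picture is of the moment at which its call begins.
- env.job_done(): hands the job in, once; it reports no verdict.
The state is a dict: "time_s": time; "qpos": joint angles; "qvel": joint speeds; "effort": joint torques, N m; "ee_pos": TCP position; "ee_rot": TCP orientation; "force": force on the tool from outside, world axes, zero at the start; "torque": the same for the moment, N m; "gripper_width": finger opening in mm.
Only numpy, scipy, OpenCV 4.12 (cv2) and the standard library are available. Lean on these libraries where they do the work, as an engineer would, in place of code of your own. Each camera call takes 0.05 s, during which the arm holds its last target. There are 200 camera calls.

### The job

Swing the towel bar to the back, well clear of both tubs, then open the wider of the two push-and-turn tubs: press its cap down hard and turn it anticlockwise until it pops up (never wrench it round unpressed), lift it off and set it down the right way up on the steel thali, flat beside the glass bowl. Leave the narrower tub shut and do not knock about or push away the bowl, thali or anything else.

Things in the scene. Friction and masses are not known exactly. Their poses are not given: they have to be found in the camera images.
- towel_bar (a joint): angle of the steel towel bar, a rod 10 mm thick and 250 mm long with a small end ball, level 185 mm above the table, swivelling on an upright post. At 0 it runs from the post along the caddy's -y, above both tubs; positive swings it away from the robot (anticlockwise from above), stop at 1.5. Light (about 0.06 N m) friction; stays where it is left. Well clear is 0.9 or more.
- bar_pivot (a point): swivel axis of the towel bar, at the bar's height, on top of the post (post 18 mm thick; hub 24 mm across)
- bar_tip (a point): centre of the end ball (16 mm) of the towel bar, 255 mm from the pivot
- caddy: fixed wooden tray 110 x 340 x 10 mm (x, y, z) in which both tubs are held fast; origin at the centre of its underside. Post at y = +150 mm.
- wide_tub: fixed white plastic tub, 80 mm across, shoulder 85 mm high; origin at the centre of its underside, 10 mm above the table. Shut: cap origin 95 mm above the tub's origin, cap x along tub x, locked by teeth. To open: press the cap down 6 to 9 mm, turn it 58 degrees (give or take 4) anticlockwise from above while pressed, to a firm stop at 62, let it rise 8 mm above its shut height; it then lifts straight off.
- wide_plunger (a joint): height of the sprung disc in the wide tub's neck that pushes the cap up: 0 m with the cap shut, negative as the cap is pressed, +0.008 when it has popped up. Spring: 9 N at 0, about 15 N at -0.007; the cap's hard stop is at -0.0095. Teeth lock the cap until it is pressed 5 mm.
- wide_cap: push-and-turn cap of the wider tub: white plastic, round, 84 mm across and 28 mm high, with an upright wing (straight grip bar) across the middle of its flat top: 52 mm long, 14 mm thick, 20 mm tall, running along the cap's x axis. Origin: centre of its underside, z up; flat top at z = 28 mm, wing top at z = 48 mm. 40 to 85 g.
- narrow_tub: fixed white plastic tub of the same height and kind, but 62 mm across; origin at the centre of its underside. To stay shut. It stands 120 mm from the wide tub, on either side.
- narrow_cap: push-and-turn cap of the narrower tub: white plastic, round, 66 mm across and 28 mm high, with an upright wing (straight grip bar) across the middle of its flat top: 52 mm long, 14 mm thick, 20 mm tall, running along the cap's x axis. Origin: centre of its underside, z up; flat top at z = 28 mm, wing top at z = 48 mm. To stay shut.
- thali: loose steel plate with a flat floor 4 mm thick and an upright rim 18 mm high; 240 mm across outside, about 228 mm across its floor. Origin: centre of its underside.
- bowl: loose glass bowl on the thali, 76 mm across, 45 mm high, standing about 60 mm from the thali's centre; origin at the centre of its underside. The free part of the thali lies opposite.
- mug: loose red plastic mug, 76 mm across, 90 mm high, handle towards its +y; origin under its centre. Bystander.
- tumbler: loose steel tumbler, 68 mm across, 100 mm high; origin under its centre. Bystander.
- chakla: loose wooden rolling board, 200 mm across, 32 mm high; origin under its centre. Bystander.
- whisk: loose steel whisk, 190 mm long, lying on the rolling board. Bystander.

How it is judged:
By the outcome, as a careful person would: the job done as asked, in the order asked, and still so for the second after the job is handed in, with the robot touching nothing.
It also fails if it takes over 61 s, if anything falls off the work surface, if the arm or the gripper's body presses on something with over 40 N, if the wrist force passes 120 N, or if a joint passes its speed limit or range.

## Working session

There is one attempt and no reset: what is moved stays moved. The work goes in short steps, Python scripts to look and compute and a tool call to move; the robot and the scene stay as the last step left them, time stands still between calls to the robot, and variables do not carry over. Pictures are saved under pics/ and viewed, about 8 in all and at most 12, crops included, and the job is handed in when it is done.

Besides the shell and the picture viewer there is one more tool, called after "Request:" in YAML: its name, and indented under it one key for each argument. carry_out: Moves the arm, as the interface text tells. Its arguments: {"type":"object","properties":{"increments":{"type":"array","items":{"type":"array"}},"force":{"type":"number"}},"required":["increments"]}

```bash
mkdir -p pics; cat > h.py <<'E'
import numpy as np, cv2
from workcell import env
def grab(n):
    d=env.grab_frame(n); d['R']=cv2.Rodrigues(np.array(d['rvec'],float))[0]; d['t']=np.array(d['tvec'],float).ravel(); d['K']=np.array(d['camera_matrix'],float); return d
def cloud(d):
    z=d['z_map']; v,u=np.mgrid[:400,:640]; K=d['K']
    p=np.stack([(u-K[0,2])/K[0,0]*z,(v-K[1,2])/K[1,1]*z,z],-1)
    w=(p-d['t'])@d['R']; w[z<=0]=np.nan; return w
def ray(d,u,v,h):
    c=-d['R'].T@d['t']; r=d['R'].T@np.linalg.inv(d['K'])@[u,v,1.]; return c+r*(h-c[2])/r[2]
E
python3 - <<'E'
from h import *
print(env.state())
ims=[]
for n in('top','side'):
    d=grab(n); np.savez(''+n+'0.npz',**{k:d[k] for k in('frame','z_map','R','t','K')}); cv2.imwrite(f'pics/{n}0.png',d['frame'])
    print(n,-d['R'].T@d['t'],d['K'][0])
E
```

```text
{'time_s': 0.0, 'qpos': array([ 7.23641935e+01,  1.83501614e+01,  8.97081391e+01, -1.09648655e-03,
        7.20430908e+01, -1.14401948e+00]), 'qvel': array([ 0.03507263, -0.09904057,  0.02423759,  0.00276369,  0.04694925,
       -0.08545586]), 'effort': array([ 1.03785402e-03, -4.12469387e+01, -2.31972975e+01,  7.29456497e-02,
        4.57086833e-02, -1.17394843e-04]), 'ee_pos': array([163.15844739, 551.1769486 , 403.92307319]), 'ee_rot': array([-89.99901793,   0.10139194,  73.50855282]), 'force': array([ 1.21240149,  0.42019819, -0.41626221]), 'torque': array([ 0.03967651, -0.037746  ,  0.06065332]), 'gripper_width': 91.27078686246679}
top [ 326.66513275   43.44101595 1127.1632082 ] [511.6567743    0.         317.98164697]
side [ 349.79417127  815.44184231 1002.73864166] [459.00819446   0.         318.60339388]
```

View pics/top0.png

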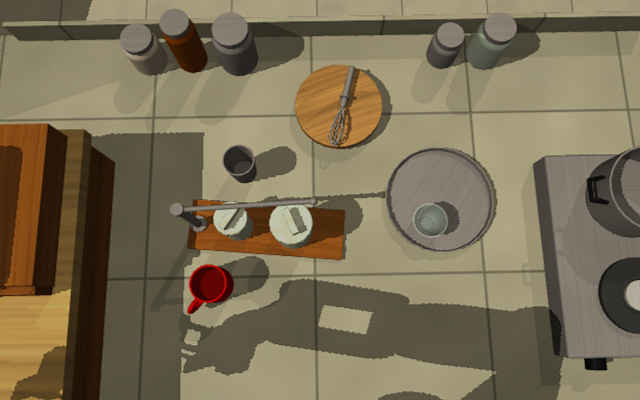

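View pics/side0.png

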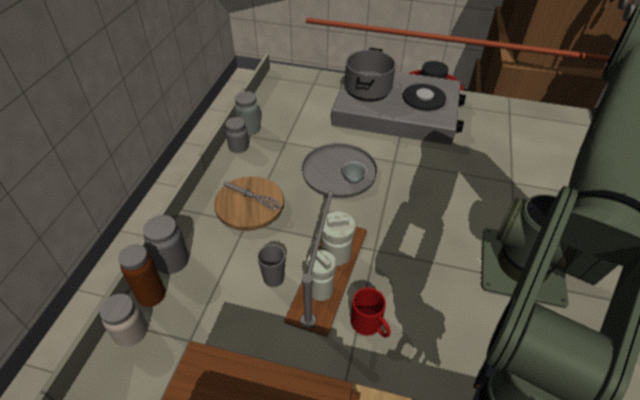

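The top view shows the bar from its post, at (177,210), to its tip, at (313,202). The narrow cap is at about (233,220) and the wide cap at (291,226). The thali is centred near (440,199) with the bowl at (431,219), in its lower-left part. The mug is at (210,285), the tumbler at (239,163) and the chakla at (339,105). The side view agrees.

```bash
python3 - <<'E'
from h import *
d=dict(np.load('top0.npz')); w=cloud(d); z=w[...,2]
def comp(m,name,minA=30):
    n,l,s,c=cv2.connectedComponentsWithStats(m.astype(np.uint8))
    for i in range(1,n):
        if s[i,4]>minA:
            q=l==i; p=np.median(w[q],0); r=cv2.minAreaRect(w[q][:,:2].astype(np.float32))
            print(name,'px',c[i].round(0),'n',s[i,4],'med',p.round(1),'rect',np.round(r[0],1),np.round(r[1],1),round(r[2],1))
            if name in('captop',):print('  circ',[np.round(a,1) for a in cv2.minEnclosingCircle(w[q][:,:2].astype(np.float32))])
roi=np.zeros_like(z,bool); roi[120:320,150:520]=1
comp(roi&(z>172)&(z<205),'bar',10)
comp(roi&(z>143)&(z<163),'wing',15)
comp(roi&(z>123)&(z<143),'captop')
comp(roi&(z>35)&(z<60),'45')
comp(roi&(z>14)&(z<24),'rim18')
comp(roi&(z>80)&(z<108),'90-100')
hsv=cv2.cvtColor(d['frame'],cv2.COLOR_BGR2HSV)
comp(roi&(z>6)&(z<14)&(hsv[...,1]>120),'caddy')
for n,(u,v) in dict(piv=(177,210),tip=(313,202)).items(): print(n,ray(d,u,v,185).round(1), w[v,u].round(0))
for n,(u,v) in dict(wide=(291,226),nar=(233,219)).items(): print(n,ray(d,u,v,133).round(1), w[v,u].round(0))
for u in (387,493): print(ray(d,u,199,18).round(1))
for v in (148,250): print(ray(d,440,v,18).round(1))
cv2.imwrite('pics/c0.png',cv2.resize(d['frame'][180:270,160:360],None,fx=4,fy=4,interpolation=cv2.INTER_CUBIC))
E
```

```text
bar px [237. 205.] n 879 med [507.8 191.9 189.2] rect [505.5 177.5] [ 23.4 271.7] 1.5
wing px [227. 218.] n 181 med [490.  214.6 152.2] rect [493.2 213.3] [14.2 49.7] 56.2
wing px [290. 220.] n 191 med [483.2  92.8 152.7] rect [483.1  93.6] [51.3 13.9] 23.2
wing px [184. 215.] n 23 med [496.6 297.3 154.6] rect [497.4 298.2] [ 4.3 13.9] 37.6
captop px [290. 224.] n 1196 med [479.9  92.  132.6] rect [479.2  93.2] [77.5 83.8] 4.3
  circ [array([483.4,  93.8]), np.float64(43.0)]
captop px [231. 221.] n 580 med [487.1 206.7 132.4] rect [486.3 212.1] [52.4 67.7] 3.2
  circ [array([494.4, 213. ]), np.float64(34.4)]
45 px [336. 132.] n 156 med [695.8  -3.4  49.5] rect [696.7  -5.9] [32.1 63. ] 81.0
45 px [237. 158.] n 122 med [644.1 217.4  47.6] rect [634.7 210.7] [30.5 55.8] 27.9
45 px [246. 176.] n 51 med [596.6 191.6  47. ] rect [599.7 196.8] [14.1 49.3] 16.7
45 px [431. 218.] n 342 med [ 502.6 -210.7   46.7] rect [ 495.4 -198.7] [73.3 74.2] 85.1
45 px [245. 231.] n 56 med [474.9 189.9  48.5] rect [479.7 196.9] [17.6 55.4] 47.4
45 px [296. 244.] n 41 med [446.4  85.6  49.3] rect [452.1  8
[... 810 characters left out ...]
.5] 31.3
90-100 px [237. 158.] n 299 med [631.9 206.6  96.6] rect [622.1 204.1] [66.9 66. ] 1.9
90-100 px [191. 219.] n 35 med [498.3 295.7  94.5] rect [500.2 298. ] [ 8.  16.8] 60.8
90-100 px [207. 283.] n 287 med [368.9 263.6  88.8] rect [370.3 261.9] [75.3 73.9] 1.9
caddy px [205. 202.] n 138 med [550.3 290.7   9.8] rect [549.7 282.6] [66.7 14.4] 87.2
caddy px [275. 235.] n 3944 med [467.8 146.3   9.7] rect [488.8 152.9] [338.5 109.9] 84.7
piv [501.2 302.  185. ] [499. 299. 195.]
tip [511.8  47.6 185. ] [510.  48. 193.]
wide [474.9  91.8 133. ] [472.  91. 152.]
nar [490.9 205.6 133. ] [491. 206. 132.]
[ 548.4 -115.4   18. ]
[ 544. -350.   18.]
[ 663.7 -240.8   18. ]
[ 433.6 -224.8   18. ]
```

View pics/c0.png

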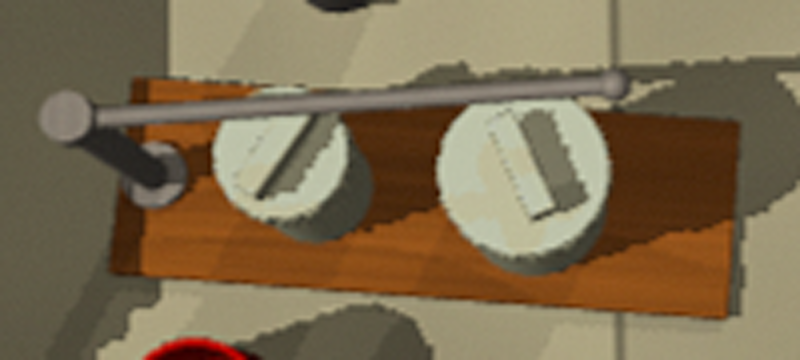

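Measured, in mm:

| Thing | Position | Note |
|---|---|---|
| Bar pivot | (499, 301) | tip at (511, 48), so the bar angle is about 0.14 rad |
| Wide cap | (483, 93) | 84 mm across, wing along 23° |
| Narrow cap | (492, 213) | |
| Thali | (549, -233) | |
| Bowl | (495, -200) | |

These fit the given sizes, so I'm moving now. I'll first go to the robot side of the bar with the jaws shut.

```bash
cat >> h.py <<'E'
def to(p,yaw,s=None):
    "world target -> tool increments from the present pose"
    s=s or env.state(); y0=np.radians(s['ee_rot'][2]); d=np.array(p)-s['ee_pos']; c,n=np.cos(y0),np.sin(y0)
    dy=(yaw-s['ee_rot'][2]+180)%360-180
    print('t',round(s['time_s'],2),'pos',s['ee_pos'].round(1),'rot',s['ee_rot'].round(1),'F',s['force'].round(1),'M',s['torque'].round(2),'w',round(s['gripper_width'],1),
     '\n -> wy',round(-np.radians(dy),3),'shift',np.round([c*d[0]+n*d[1],-d[2],-n*d[0]+c*d[1]],1))
E
python3 -c "
from h import *
to([470,88,404],-66.8)"
```

```text
t 0.1 pos [163.2 551.2 404. ] rot [-90.    0.1  73.5] F [-0.7 -0.6 -0.3] M [-0.01 -0.04 -0.04] w 91.2 
 -> wy 2.449 shift [-357.1    0.  -425.7]
```

Request:
carry_out:
  increments:
    - [[0,0.12,0],[-18,0,-21],1]
    - [[0,0.24,0],[-36,0,-43],1]
    - [[0,0.36,0],[-54,0,-64],1]
    - [[0,0.48,0],[-72,0,-85],1]
    - [[0,0.6,0],[-90,0,-107],1]
    - [[0,0.72,0],[-107,0,-128],1]
    - [[0,0.84,0],[-125,0,-149],1]
    - [[0,0.96,0],[-143,0,-170],1]
    - [[0,1.08,0],[-161,0,-192],1]
    - [[0,1.2,0],[-179,0,-213],1]
  force: 20

```text
time_s: 0.93
ee_pos: [317.1, 317.9, 404.5]
ee_rot: [-90.0, 0.0, 4.4]
force: [-0.3, 0.1, -0.7]
gripper_width: 27.4
```

```bash
python3 -c "
from h import *
to([470,88,404],-66.8)"
```

```text
t 0.93 pos [317.1 317.9 404.5] rot [-90.    0.    4.4] F [-0.3  0.1 -0.7] M [-0.08  0.06 -0.05] w 27.4 
 -> wy 1.243 shift [ 134.7    0.5 -241. ]
```

Request:
carry_out:
  increments:
    - [[0,0.12,0],[13,0,-24],1]
    - [[0,0.24,0],[27,0,-48],1]
    - [[0,0.37,0],[40,0,-72],1]
    - [[0,0.49,0],[54,0,-96],1]
    - [[0,0.61,0],[67,0,-120],1]
    - [[0,0.73,0],[81,0,-145],1]
    - [[0,0.86,0],[94,0,-169],1]
    - [[0,0.98,0],[108,0,-193],1]
    - [[0,1.1,0],[121,0,-217],1]
    - [[0,1.22,0],[134,0,-240],1]

```text
time_s: 1.77
ee_pos: [470.5, 89.8, 404.4]
ee_rot: [-90.0, 0.0, -65.5]
force: [-0.0, -0.4, 0.3]
gripper_width: 0.3
```

Request:
carry_out:
  increments:
    - [[0,0,0],[0,10,0],1]
    - [[0,0,0],[0,25,0],1]
    - [[0,0,0],[0,40,0],1]
    - [[0,0,0],[0,45,0],1]

```text
time_s: 2.1
ee_pos: [469.1, 91.2, 357.3]
ee_rot: [-90.3, 0.1, -65.1]
force: [-1.0, -0.2, -0.8]
gripper_width: 0.8
```

```bash
python3 - <<'E'
from h import *
to([470,88,359],-66.8)
s=env.state(); y0=np.radians(s['ee_rot'][2]); c,n=np.cos(y0),np.sin(y0)
P=np.array([499.5,301]); a=np.radians(-87.4)
for k,th in enumerate(np.radians(np.linspace(-87.4,-27,16))):
    r=213-10*k/15; b=np.array([np.cos(th),np.sin(th)]); perp=np.array([-b[1],b[0]])
    p=P+r*b-perp*20; d=p-s['ee_pos'][:2]
    print(k,p.round(0),np.round([c*d[0]+n*d[1],-n*d[0]+c*d[1]],0))
d=grab('top'); cv2.imwrite('pics/top1.png',d['frame'][90:300,150:450])
E
```

```text
t 2.1 pos [469.1  91.2 357.3] rot [-90.3   0.1 -65.1] F [-1.  -0.2 -0.8] M [-0.1   0.13 -0.01] w 0.8 
 -> wy 0.03 shift [ 3.3 -1.7 -0.5]
0 [489.  87.] [12. 17.]
1 [504.  88.] [18. 30.]
2 [519.  89.] [23. 44.]
3 [534.  92.] [27. 59.]
4 [548.  95.] [29. 73.]
5 [562. 100.] [31. 88.]
6 [576. 105.] [ 32. 103.]
7 [589. 112.] [ 32. 117.]
8 [602. 119.] [ 30. 132.]
9 [614. 127.] [ 28. 146.]
10 [625. 136.] [ 25. 161.]
11 [636. 146.] [ 21. 174.]
12 [646. 156.] [ 15. 188.]
13 [655. 167.] [  9. 201.]
14 [664. 179.] [  2. 213.]
15 [671. 191.] [ -5. 225.]
```

View pics/top1.png

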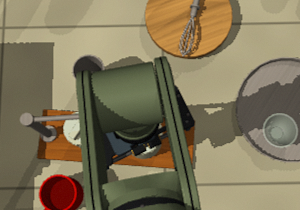

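The top view is hidden by the arm, as expected, with the fingers on the robot side of the bar. I'll push the bar round along an arc.

Request:
carry_out:
  increments:
    - [[0,0,0],[6,0,8],1]
    - [[0,0,0],[12,0,17],1]
    - [[0,0,0],[15,0,24],1]
    - [[0,0,0],[18,0,31],1]
    - [[0,0,0],[21,0,38],1]
    - [[0,0,0],[23,0,45],1]
    - [[0,0,0],[25,0,52],1]
    - [[0,0,0],[27,0,59],1]
    - [[0,0,0],[28,0,66],1]
    - [[0,0,0],[29,0,73],1]

```text
time_s: 2.98
ee_pos: [549.2, 95.7, 359.7]
ee_rot: [-90.0, -0.0, -65.1]
force: [-0.5, -0.7, 0.2]
gripper_width: 0.6
```

Request:
carry_out:
  increments:
    - [[0,0,0],[1,0,8],1]
    - [[0,0,0],[2,0,15],1]
    - [[0,0,0],[3,0,30],1]
    - [[0,0,0],[3,0,44],1]
    - [[0,0,0],[2,0,52],1]
    - [[0,0,0],[1,0,59],1]
    - [[0,0,0],[0,0,66],1]
    - [[0,0,0],[-1,0,73],1]
    - [[0,0,0],[-2,0,81],1]
    - [[0,0,0],[-4,0,88],1]

```text
time_s: 3.82
ee_pos: [627.1, 136.5, 359.8]
ee_rot: [-90.0, 0.0, -65.2]
force: [-0.5, -0.8, 0.0]
gripper_width: 0.2
```

Request:
carry_out:
  increments:
    - [[0,0,0],[-4,0,13],1]
    - [[0,0,0],[-7,0,20],1]
    - [[0,0,0],[-10,0,27],1]
    - [[0,0,0],[-13,0,34],1]
    - [[0,0,0],[-16,0,40],1]
    - [[0,0,0],[-20,0,46],1]
    - [[0,0,0],[-23,0,52],1]
    - [[0,0,0],[-27,0,58],1]
    - [[0,0,0],[-30,0,63],1]
    - [[0,0,0],[-30,0,63],1]

```text
time_s: 4.65
ee_pos: [671.8, 191.0, 359.6]
ee_rot: [-89.9, 0.0, -65.1]
force: [-0.3, 0.0, 0.1]
gripper_width: 0.4
```

```bash
python3 -c "
from h import *
to([560,93,404],-66.8)"
```

```text
t 4.65 pos [671.8 191.  359.6] rot [-89.9   0.  -65.1] F [-0.3  0.   0.1] M [-0.08  0.13  0.04] w 0.4 
 -> wy 0.03 shift [  41.8  -44.4 -142.6]
```

Request:
carry_out:
  increments:
    - [[0,0,0],[1,0,-25],1]
    - [[0,0,0],[2,-5,-50],1]
    - [[0,0,0],[3,-15,-75],0.5]
    - [[0,0.01,0],[4,-25,-100],0.5]
    - [[0,0.02,0],[5,-35,-125],0.5]
    - [[0,0.03,0],[6,-44,-150],0.5]
    - [[0,0.03,0],[8,-44,-175],0.5]
    - [[0,0.03,0],[9,-44,-200],0.5]
    - [[0,0.03,0],[9,-44,-212],0.5]
    - [[0,0.03,0],[9,-44,-212],0.5]

```text
time_s: 5.48
ee_pos: [480.8, 91.8, 404.3]
ee_rot: [-90.0, 0.0, -66.9]
force: [-0.1, 0.7, -0.1]
gripper_width: 45.4
```

```bash
python3 - <<'E'
from h import *
to([483.2,93.7,325],-66.8)
d=grab('side'); cv2.imwrite('pics/side1.png',cv2.resize(d['frame'][130:350,180:420],None,fx=3,fy=2.7))
d=grab('top'); w=cloud(d); z=w[...,2]; m=(abs(z-188)<12)&(w[...,0]>515)&(w[...,0]<760)&(w[...,1]>150)&(w[...,1]<300)
p=w[m][:,:2]; print(m.sum(), p.mean(0), p[p[:,0].argmax()], cv2.fitLine(p.astype(np.float32),2,0,.01,.01).ravel())
E
```

```text
t 5.48 pos [480.8  91.8 404.3] rot [-90.    0.  -66.9] F [-0.1  0.7 -0.1] M [-0.09  0.09  0.04] w 45.4 
 -> wy -0.002 shift [-0.8 79.3  3. ]
690 [625.17198805 241.33320386] [736.68763382 186.76118007] [ 8.9676666e-01 -4.4250375e-01  6.2517200e+02  2.4133321e+02]
```

View pics/side1.png

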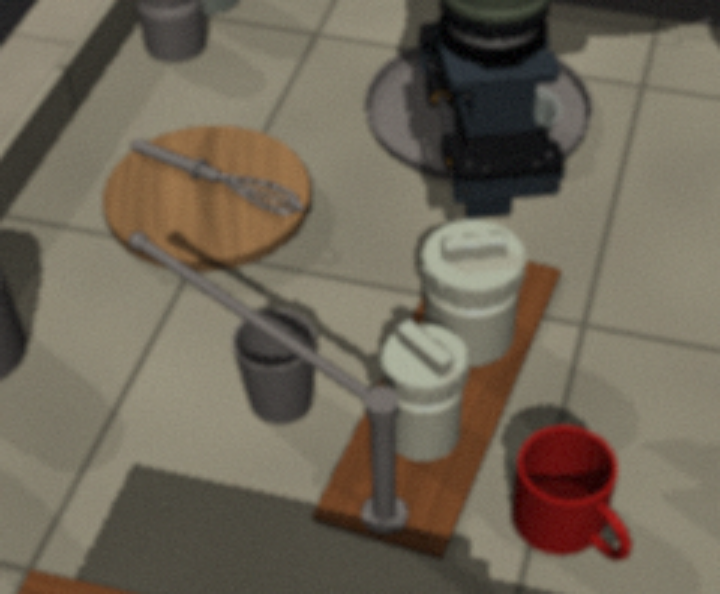

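The bar's direction, (0.897,-0.4425), puts it at about 1.2 rad. In the side crop it runs back over the tumbler from (380,395) to (140,240), and both caps are unobstructed. Next I'll descend onto the wing.

Request:
carry_out:
  increments:
    - [[0,0,0],[-1,10,3],0.5]
    - [[0,0,0],[-1,25,3],0.5]
    - [[0,0,0],[-1,40,3],0.5]
    - [[0,0,0],[-1,55,3],0.5]
    - [[0,0,0],[-1,65,3],0.5]
    - [[0,0,0],[-1,72,3],0.5]
    - [[0,0,0],[-1,76,3],0.5]
    - [[0,0,0],[-1,78,3],0.5]
    - [[0,0,0],[-1,78,3],0.5]

```text
time_s: 6.33
ee_pos: [485.3, 94.8, 325.6]
ee_rot: [-90.0, 0.0, -66.9]
force: [-0.3, 0.6, 0.2]
gripper_width: 45.5
```

```bash
python3 -c "
from h import *
to([483.2,93.7,325.5],-66.8)"
```

```text
t 6.33 pos [485.3  94.8 325.6] rot [-90.    0.  -66.9] F [-0.3  0.6  0.2] M [-0.1   0.12  0.02] w 45.5 
 -> wy -0.001 shift [ 0.2  0.1 -2.4]
```

Request:
carry_out:
  increments:
    - [[0,0,0],[0,0,-2],0.7]
    - [[0,0,0],[0,0,-2],1]
    - [[0,0,0],[0,0,-2],1]
    - [[0,0,0],[0,0,-2],1]
    - [[0,0,0],[0,0,-2],1]
    - [[0,0,0],[0,0,-2],1]
    - [[0,0,0],[0,0,-2],1]
    - [[0,0,0],[0,0,-2],1]
  force: 40

```text
time_s: 7.0
ee_pos: [483.3, 93.9, 326.1]
ee_rot: [-90.0, -0.0, -66.9]
force: [-0.6, -0.1, 2.6]
gripper_width: 13.6
```

```bash
python3 -c "
from h import *
to([483.2,93.7,325.5],-66.8)"
```

```text
t 7.0 pos [483.3  93.9 326.1] rot [-90.   -0.  -66.9] F [-0.6 -0.1  2.6] M [-0.18  0.24 -0.01] w 13.6 
 -> wy -0.001 shift [ 0.1  0.6 -0.1]
```

Request:
carry_out:
  increments:
    - [[0,0,0],[0,1,0],1]
    - [[0,0,0],[0,2,0],1]
    - [[0,0,0],[0,3,0],1]
    - [[0,0,0],[0,4,0],1]
    - [[0,0,0],[0,5,0],1]
    - [[0,0,0],[0,6,0],1]
    - [[0,0,0],[0,7,0],1]
    - [[0,0,0],[0,8,0],1]
    - [[0,0,0],[0,8,0],1]
  force: 55

```text
time_s: 7.75
ee_pos: [483.2, 93.9, 319.5]
ee_rot: [-89.9, -0.0, -66.9]
force: [-3.9, -1.3, 15.2]
gripper_width: 13.9
```

```bash
python3 -c "
from h import *
to([483.2,93.7,318],-66.8)"
```

```text
t 7.75 pos [483.2  93.9 319.5] rot [-89.9  -0.  -66.9] F [-3.9 -1.3 15.2] M [-0.34  0.83  0.04] w 13.9 
 -> wy -0.001 shift [ 0.2  1.5 -0. ]
```

Pressed 6.6 mm at 15 N, which matches the spring at about -0.007. I'll press 1 mm more, then turn.

Request:
carry_out:
  increments:
    - [[0,0,0],[0,1,0],1]
    - [[0,-0.04,0],[0,1,0],1]
    - [[0,-0.09,0],[0,1,0],1]
    - [[0,-0.15,0],[0,1,0],1]
    - [[0,-0.21,0],[0,1,0],1]
    - [[0,-0.27,0],[0,1,0],1]
    - [[0,-0.33,0],[0,1,0],1]
    - [[0,-0.39,0],[0,1,0],1]
    - [[0,-0.45,0],[0,1,0],1]
    - [[0,-0.5,0],[0,1,0],1]

```text
time_s: 8.58
ee_pos: [484.0, 94.3, 319.3]
ee_rot: [-89.7, -0.2, -38.1]
force: [-1.4, 2.0, 14.3]
gripper_width: 13.7
```

```bash
python3 -c "
from h import *
to([483.2,93.7,318.5],-6)"
```

```text
t 8.58 pos [484.   94.3 319.3] rot [-89.7  -0.2 -38.1] F [-1.4  2.  14.3] M [ 0.11  0.55 -0.19] w 13.7 
 -> wy -0.56 shift [-0.3  0.8 -1. ]
```

Request:
carry_out:
  increments:
    - [[0,-0.05,0],[0,0.5,0],1]
    - [[0,-0.11,0],[0,1,0],1]
    - [[0,-0.17,0],[0,1,0],1]
    - [[0,-0.23,0],[0,1,0],1]
    - [[0,-0.29,0],[0,1,0],1]
    - [[0,-0.35,0],[0,1,0],1]
    - [[0,-0.41,0],[0,1,0],1]
    - [[0,-0.47,0],[0,1,0],1]
    - [[0,-0.52,0],[0,1,0],1]
    - [[0,-0.55,0],[0,1,0],1]

```text
time_s: 9.42
ee_pos: [483.9, 94.2, 318.3]
ee_rot: [-89.9, -0.2, -6.6]
force: [-2.4, 0.5, 15.2]
gripper_width: 13.7
```

```bash
python3 -c "
from h import *
to([483.2,93.7,318.5],-6)"
```

```text
t 9.42 pos [483.9  94.2 318.3] rot [-89.9  -0.2  -6.6] F [-2.4  0.5 15.2] M [-0.28  0.63 -0.3 ] w 13.7 
 -> wy -0.011 shift [-0.6 -0.2 -0.6]
```

Turned 60.3°, and it stayed pressed throughout. I'll let it rise slowly.

Request:
carry_out:
  increments:
    - [[0,0,0],[0,-2,0],1]
    - [[0,0,0],[0,-4,0],1]
    - [[0,0,0],[0,-6,0],1]
    - [[0,0,0],[0,-8,0],1]
    - [[0,0,0],[0,-10,0],1]
    - [[0,0,0],[0,-12,0],1]
    - [[0,0,0],[0,-14,0],1]
    - [[0,0,0],[0,-16,0],1]
    - [[0,0,0],[0,-18,0],1]
    - [[0,0,0],[0,-18,0],1]

```text
time_s: 10.25
ee_pos: [483.1, 93.9, 333.7]
ee_rot: [-90.0, 0.0, -6.7]
force: [2.0, 1.0, 1.5]
gripper_width: 13.5
```

```bash
python3 -c "
from h import *
to([483.2,93.7,420],-6)"
```

```text
t 10.25 pos [483.1  93.9 333.7] rot [-90.    0.   -6.7] F [2.  1.  1.5] M [-0.09 -0.15 -0.03] w 13.5 
 -> wy -0.012 shift [  0.1 -86.3  -0.2]
```

Request:
carry_out:
  increments:
    - [[0,0,0],[0,-4,0],1]
    - [[0,0,0],[0,-8,0],1]
    - [[0,0,0],[0,-14,0],1]
    - [[0,0,0],[0,-20,0],1]
    - [[0,0,0],[0,-30,0],1]
    - [[0,0,0],[0,-42,0],1]
    - [[0,0,0],[0,-55,0],1]
    - [[0,0,0],[0,-70,0],1]
    - [[0,0,0],[0,-80,0],1]
    - [[0,0,0],[0,-86,0],1]

```text
time_s: 11.08
ee_pos: [483.3, 93.9, 421.7]
ee_rot: [-90.0, -0.2, -6.7]
force: [0.1, -1.1, -0.4]
gripper_width: 13.8
```

```bash
python3 - <<'E'
from h import *
to([575,-263,420],-6)
d=grab('side'); cv2.imwrite('pics/side2.png',cv2.resize(d['frame'][130:300,240:420],None,fx=3,fy=3))
d=dict(np.load('top0.npz')); w=cloud(d)
# thali rim and bowl circles from depth (rays cast at rim height)
z=w[...,2]; m=(z>12)&(z<24)&(np.hypot(w[...,0]-549,w[...,1]+233)<130)&(np.hypot(w[...,0]-549,w[...,1]+233)>105)
p=w[m][:,:2]; A=np.c_[2*p,np.ones(len(p))]; s=np.linalg.lstsq(A,(p**2).sum(1),rcond=None)[0]; print('thali',s[:2],np.sqrt(s[2]+s[0]**2+s[1]**2))
m=(z>38)&(z<52)&(np.hypot(w[...,0]-497,w[...,1]+200)<50); p=w[m][:,:2].astype(np.float32); print('bowl',cv2.minEnclosingCircle(p),p.mean(0))
f=(z<8)&(np.hypot(w[...,0]-549,w[...,1]+233)<100)&(np.hypot(w[...,0]-495,w[...,1]+200)>60); print('floor z',np.nanmedian(z[f]))
E
```

```text
t 11.08 pos [483.3  93.9 421.7] rot [-90.   -0.2  -6.7] F [ 0.1 -1.1 -0.4] M [-0.06  0.04 -0.01] w 13.8 
 -> wy -0.012 shift [ 132.8    1.7 -343.8]
thali [ 548.4851113  -229.35006153] 117.3414344053682
bowl ((495.6943359375, -199.77906799316406), 37.8914680480957) [ 498.73892 -204.39731]
floor z 3.6394315721439283
```

View pics/side2.png

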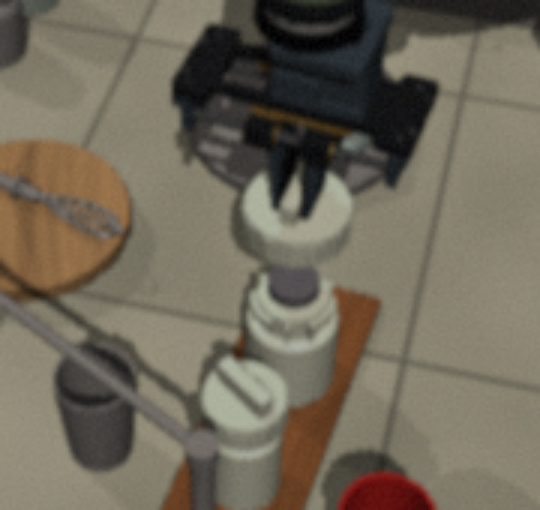

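The cap is off and held level by its wing above the open tub. The thali's free spot opposite the bowl is (587,-254), which leaves gaps of about 26 mm to both bowl and rim. I'll carry the cap there.

Request:
carry_out:
  increments:
    - [[0,0,0],[4,0,-9],1]
    - [[0,0,0],[12,0,-28],1]
    - [[0,0,0],[23,0,-53],1]
    - [[0,0,0],[36,0,-83],1]
    - [[0,0,0],[49,0,-113],1]
    - [[0,0,0],[62,0,-143],1]
    - [[0,0,0],[75,0,-173],1]
    - [[0,0,0],[88,0,-203],1]
    - [[0,0,0],[101,0,-233],1]
    - [[0,0,0],[114,0,-263],1]

```text
time_s: 11.97
ee_pos: [565.6, -183.0, 418.5]
ee_rot: [-90.0, 0.1, -6.7]
force: [0.6, 0.6, -0.1]
gripper_width: 13.2
```

Request:
carry_out:
  increments:
    - [[0,0,0],[11,0,-25],1]
    - [[0,0,0],[20,0,-45],1]
    - [[0,0,0],[26,0,-60],1]
    - [[0,0,0],[30,0,-70],1]
    - [[0,0,0],[30,10,-70],1]
    - [[0,0,0],[30,30,-70],1]
    - [[0,0,0],[30,55,-70],1]
    - [[0,0,0],[30,80,-70],1]
    - [[0,0,0],[30,100,-70],1]
    - [[0,0,0],[30,110,-70],1]

```text
time_s: 12.8
ee_pos: [586.1, -251.9, 306.1]
ee_rot: [-89.9, 0.4, -6.6]
force: [-0.6, 0.5, -1.4]
gripper_width: 13.4
```

```bash
python3 - <<'E'
from h import *
to([587.5,-254,225],-6.7)
d=grab('side'); cv2.imwrite('pics/side3.png',cv2.resize(d['frame'][100:260,240:440],None,fx=3,fy=3))
E
```

```text
t 12.8 pos [ 586.1 -251.9  306.1] rot [-89.9   0.4  -6.6] F [-0.6  0.5 -1.4] M [-0.05  0.09 -0.02] w 13.4 
 -> wy 0.001 shift [ 1.6 81.1 -1.9]
```

View pics/side3.png

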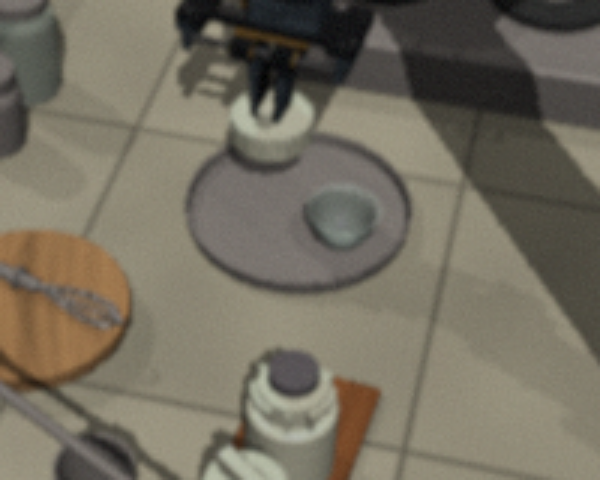

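The cap hangs level over the free far side of the thali, at (270,125) in the crop, and the bowl is undisturbed at (340,215). I'll lower it.

Request:
carry_out:
  increments:
    - [[0,0,0],[1,10,-1],1]
    - [[0,0,0],[1.5,25,-2],1]
    - [[0,0,0],[1.5,40,-2],1]
    - [[0,0,0],[1.5,53,-2],1]
    - [[0,0,0],[1.5,62,-2],1]
    - [[0,0,0],[1.5,68,-2],1]
    - [[0,0,0],[1.5,72,-2],1]
    - [[0,0,0],[1.5,74,-2],1]
    - [[0,0,0],[1.5,75.5,-2],1]
    - [[0,0,0],[1.5,76,-2],1]

```text
time_s: 13.68
ee_pos: [588.8, -255.8, 234.1]
ee_rot: [-90.0, -0.1, -6.7]
force: [-0.5, 0.4, -0.4]
gripper_width: 13.5
```

```bash
python3 -c "
from h import *
to([587.5,-254,225],-6.7)"
```

```text
t 13.68 pos [ 588.8 -255.8  234.1] rot [-90.   -0.1  -6.7] F [-0.5  0.4 -0.4] M [-0.07  0.06 -0.02] w 13.5 
 -> wy -0.0 shift [-1.5  9.1  1.7]
```

Request:
carry_out:
  increments:
    - [[0,0,0],[0,1.5,0],1]
    - [[0,0,0],[0,3,0],1]
    - [[0,0,0],[0,4.5,0],1]
    - [[0,0,0],[0,5.5,0],1]
    - [[0,0,0],[0,6.5,0],1]
    - [[0,0,0],[0,7,0],1]
    - [[0,0,0],[0,7.5,0],1]
    - [[0,0,0],[0,8,0],1]
    - [[0,0,0],[0,8,0],1]
    - [[0,0,0],[0,8,0],1]
  force: 20

```text
time_s: 14.52
ee_pos: [588.6, -255.7, 225.7]
ee_rot: [-90.0, -0.0, -6.7]
force: [-0.1, -0.2, -0.6]
gripper_width: 13.8
```

```bash
python3 -c "
from h import *
to([587.5,-254,224.5],-6.7)"
```

```text
t 14.52 pos [ 588.6 -255.7  225.7] rot [-90.   -0.   -6.7] F [-0.1 -0.2 -0.6] M [-0.    0.02 -0.01] w 13.8 
 -> wy -0.0 shift [-1.3  1.2  1.6]
```

Not touching yet, so I'll creep down.

Request:
carry_out:
  increments:
    - [[0,0,0],[0,0.4,0],1]
    - [[0,0,0],[0,0.8,0],1]
    - [[0,0,0],[0,1.2,0],1]
    - [[0,0,0],[0,1.6,0],1]
    - [[0,0,0],[0,1.6,0],1]
    - [[0,0,0],[0,1.6,0],1]

```text
time_s: 15.02
ee_pos: [588.6, -255.8, 225.0]
ee_rot: [-90.0, -0.0, -6.7]
force: [-1.9, 1.2, 5.7]
gripper_width: 13.8
```

```bash
python3 -c "
from h import *
to([587.5,-254,224.5],-6.7)"
```

```text
t 15.02 pos [ 588.6 -255.8  225. ] rot [-90.   -0.   -6.7] F [-1.9  1.2  5.7] M [ 0.11  0.37 -0.02] w 13.8 
 -> wy -0.0 shift [-1.3  0.5  1.6]
```

Contact came at z 225.0, as predicted, with 5.7 N. I'll release and rise.

Request:
carry_out:
  increments:
    - [[0,0,0],[0,-0.8,0],0.8]
    - [[0,0,0],[0,-0.8,0],0.7]
    - [[0,0,0],[0,-0.8,0],0.6]
    - [[0,0,0],[0,-0.8,0],0.5]
    - [[0,0,0],[0,-0.8,0],0.5]
    - [[0,0,0],[0,-0.8,0],0.5]

```text
time_s: 15.52
ee_pos: [588.6, -255.7, 224.7]
ee_rot: [-90.0, 0.0, -6.7]
force: [0.4, 0.5, -0.4]
gripper_width: 45.6
```

Request:
carry_out:
  increments:
    - [[0,0,0],[0,-5,0],0.5]
    - [[0,0,0],[0,-12,0],0.5]
    - [[0,0,0],[0,-25,0],0.5]
    - [[0,0,0],[0,-45,0],0.5]
    - [[0,0,0],[0,-70,0],0.5]
    - [[0,0,0],[0,-100,0],0.5]
    - [[0,0,0],[0,-130,0],0.5]
    - [[0,0,0],[0,-160,0],0.5]
    - [[0,0,0],[0,-180,0],0.5]
    - [[0,0,0],[0,-190,0],0.5]

```text
time_s: 16.35
ee_pos: [588.6, -255.8, 419.5]
ee_rot: [-90.1, -0.4, -6.7]
force: [0.8, 1.1, 0.8]
gripper_width: 45.6
```

```bash
python3 -c "
from h import *
to([300,-60,440],-6.7)"
```

```text
t 16.35 pos [ 588.6 -255.8  419.5] rot [-90.1  -0.4  -6.7] F [0.8 1.1 0.8] M [-0.07  0.03 -0.03] w 45.6 
 -> wy -0.0 shift [-309.5  -20.5  160.8]
```

Request:
carry_out:
  increments:
    - [[0,0,0],[-15,0,0],0.5]
    - [[0,0,0],[-40,0,0],0.5]
    - [[0,0,0],[-70,0,0],0.5]
    - [[0,0,0],[-100,0,0],0.5]
    - [[0,0,0],[-130,0,-1],0.5]
    - [[0,0,0],[-160,0,-2],0.5]
    - [[0,0,0],[-190,0,-3],0.5]
    - [[0,0,0],[-215,0,-4],0.5]
    - [[0,0,0],[-235,0,-5],0.5]
    - [[0,0,0],[-240,0,-5],0.5]

```text
time_s: 17.18
ee_pos: [346.8, -231.9, 414.7]
ee_rot: [-90.0, 0.1, -6.8]
force: [-0.4, 0.7, -0.2]
gripper_width: 45.7
```

```bash
python3 - <<'E'
from h import *
to([330,-230,420],-6.7)
a=grab('top'); w=cloud(a); z=w[...,2]; w0=cloud(dict(np.load('top0.npz')))
def rep(n,m,w):
    p=w[m]; print(n,m.sum(),p.mean(0).round(1),cv2.minEnclosingCircle(p[:,:2].astype(np.float32))) if m.sum() else print(n,0)
near=lambda w,x,y,r:np.hypot(w[...,0]-x,w[...,1]-y)<r
for nm,W in(('old',w0),('new',w)):
    Z=W[...,2]
    rep(nm+' captop',(abs(Z-32)<6)&near(W,588,-255,60),W); rep(nm+' wing',(abs(Z-52)<5)&near(W,588,-255,50),W)
    rep(nm+' bowl',(abs(Z-45)<7)&near(W,496,-200,48),W); rep(nm+' tumbler',(abs(Z-97)<9)&near(W,622,204,50),W)
    rep(nm+' mug',(abs(Z-89)<9)&near(W,370,262,55),W); rep(nm+' thali',(Z>12)&(Z<24)&near(W,549,-231,130)&~near(W,549,-231,105),W); rep(nm+' narrow wing',(abs(Z-153)<6)&near(W,493,213,35),W); rep(nm+' chakla',(abs(Z-32)<6)&near(W,740,0,130),W)
m=(abs(z-188)<12)&(w[...,0]>515)&(w[...,0]<760)&(w[...,1]>150)&(w[...,1]<300); print('bar',cv2.fitLine(w[m][:,:2].astype(np.float32),2,0,.01,.01).ravel())
m=(abs(z-32)<6)&near(w,588,-255,38); p=w[m]; A=np.c_[p[:,:2],np.ones(len(p))]; print('tilt deg',np.degrees(np.linalg.lstsq(A,p[:,2],rcond=None)[0][:2]))
cv2.imwrite('pics/top4.png',a['frame'])
E
```

```text
t 17.18 pos [ 346.8 -231.9  414.7] rot [-90.    0.1  -6.8] F [-0.4  0.7 -0.2] M [-0.11  0.05  0.06] w 45.7 
 -> wy -0.001 shift [-16.9  -5.3  -0.1]
old captop 0
old wing 0
old bowl 309 [ 498.7 -204.4   46.1] ((495.6943359375, -199.77906799316406), 37.8914680480957)
old tumbler 227 [625.2 205.3  97.4] ((622.9647827148438, 203.7112579345703), 34.69804000854492)
old mug 291 [368.9 263.   88.2] ((364.1081848144531, 267.4244079589844), 45.58457565307617)
old thali 619 [ 557.3 -244.3   16.6] ((548.9181518554688, -230.33470153808594), 120.29689025878906)
old narrow wing 167 [490.4 214.9 152.3] ((490.4307861328125, 212.7527618408203), 22.947904586791992)
old chakla 5138 [765.3 -10.9  31.8] ((767.6549072265625, -10.94512939453125), 100.4093246459961)
new captop 945 [ 586.9 -253.9   31.7] ((588.71630859375, -255.28372192382812), 43.718936920166016)
new wing 155 [ 588.4 -254.6   51.5] ((588.7881469726562, -255.12290954589844), 25.905601501464844)
new bowl 302 [ 499.1 -204.    46.1] ((495.96649169921875, -199.77059936523438), 37.73024368286133)
new tumbler 233 [624.9 205.3  97.1] ((621.731689453125, 203.724609375), 34.27214050292969)
new mug 299 [370.  262.7  88.3] ((364.2910461425781, 266.83782958984375), 45.1223258972168)
new thali 590 [ 565.  -238.2   16.8] ((549.0855102539062, -230.28753662109375), 120.7218246459961)
new narrow wing 199 [493.9 212.9 152.5] ((494.02239990234375, 212.62716674804688), 25.869794845581055)
new chakla 5140 [765.2 -10.9  31.8] ((768.0646362304688, -11.70673942565918), 100.6915054321289)
bar [ 8.9691985e-01 -4.4219318e-01  6.2540961e+02  2.4120193e+02]
tilt deg [0.02920482 0.27674005]
```

View pics/top4.png

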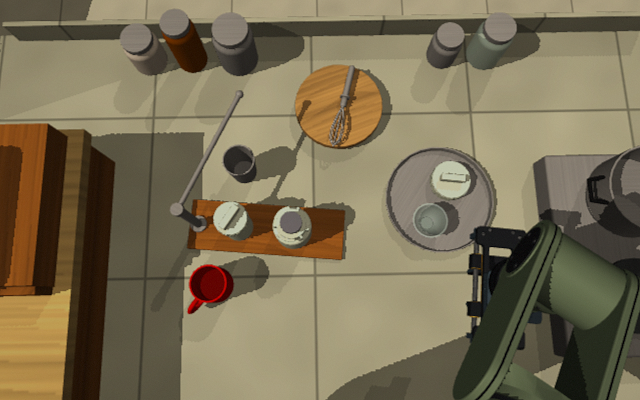

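The last picture shows the bar swung back from (177,210) to (239,93), the wide tub open at (292,222), and the narrow cap still on at (231,219). The cap lies flat on the thali, wing up, at (451,179), clear of the bowl at (431,219). The gripper touches nothing, so I'm handing in.

```bash
python3 -c "
from h import *
print(env.job_done(), env.state()['time_s'])"
```

```text
the job is handed in; nothing more can be done
the job is handed in; nothing more can be done
```

The job is done and handed in at about 17 s of the 61 s allowed; the hand-in gives no verdict.

- **Towel bar:** I pushed it back with the shut fingertips to about 1.2 rad, and it measured the same at the end.
- **Wide tub:** I gripped the cap's wing and pressed it down about 7 mm at 15 N. I turned it 60° anticlockwise while pressed, let it rise 8 mm, then lifted it straight off.
- **Cap on the thali:** It lies right way up at (588, -255), tilted about 0.3° or less. By my measurements it is about 30 mm clear of the bowl and about 24 mm inside the thali's floor edge.
- **Everything else:** The bowl, thali, tumbler, mug and chakla are within about 1 mm of where they started. The narrow tub's cap is still on. Its wing read 4 mm off between the first and last pictures, probably because the bar partly hid it in the first.

No check failed. The forces I read reached about 15 N at most, and the arm was clear of everything when I handed in.

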